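# Slide the connector board into its test position and latch it

## Task

With a fingertip, push the black connector board along the rails of the test jig until it drops into the locating notches and lies flat on the rails, then push the turn latch round by its pin until its bar lies straight across the board. Only push: do not pick the board up, and leave the other things on the bench where they are.

Things in the scene. Friction and masses are not known exactly. Their poses are not given: they have to be found in the camera images.
- jig: Test jig fixed to the table: dark base plate 225 x 400 x 12 mm, two aluminium rails along its y (tops at 30 mm) between grey guide walls (40 mm high, 140 mm apart inside), an open channel 64 mm wide, floor at 12 mm, between the rails. Origin: on the table, midway between and along the rails; x across them, away from the robot; y along them, to the notches and the 52 mm high test head; z up.
- seat (a point): Point fixed on the jig, midway between the rails at rail-top height (30 mm), 60 mm along the jig's +y from its origin: the middle of the board's slab underside comes here when the board is home. The rails' four notches, 26 mm long and 7 mm deep, then take the board's feet with 3 mm play at each end. The jig is turned by up to 0.25 rad either way.
- board: Loose black board, 136 mm across and 140 mm along the rails, slab 12 mm thick, 0.3 to 0.6 kg, four white sockets 14 mm high on top, four feet 6 mm high below. Origin: under its middle, level with the feet's undersides; axes as the jig's. Riding on the rails: origin 30 mm, slab 36 to 48 mm above the table; home: origin 24, slab 30 to 42 mm. Starts 80 to 160 mm short of the seat, goes along +y.
- board_rear (a point): Middle of the board's trailing edge face (half-way up the slab), 70 mm behind the board's middle along -y: push here towards +y. A finger pressed on this face may hold the edge up by friction; it then falls home when the finger lets go.
- latch (a joint): Angle of the steel turn latch, rad: 0 with its bar along the jig's +y, beside the rails; grows anticlockwise from above; 1.57 with the bar along -x, across the board (stop at 1.62). Starts at -0.3 to 0.1. Needs about 1 N at the pin, stays where left. Bar 80 mm long, 18 wide, from 44.5 to 54.5 mm above the table: it passes over the board only when that is home, else it strikes its side.
- latch_pivot (a point): The latch's pivot axis, fixed on the jig at x = 100, y = 60 mm, half-way up the bar (49.5 mm above the table).
- latch_pin (a point): Middle of the upright steel pin on the latch's bar, 45 mm from the pivot, 12 mm thick, standing from 54.5 to 86.5 mm above the table (this point at 70.5 mm): push it with a fingertip to turn the latch.
- screwdriver: Bystander, to be left alone: screwdriver lying on the table by the robot's side of the jig.
- housing: Bystander, to be left alone: small white connector housing, 30 x 36 x 18 mm, standing on the jig's base plate beyond the far guide wall. Origin at the centre of its underside.
- roll: Bystander, to be left alone: roll of paper labels, 68 mm across, 25 mm high, standing on the table beyond the jig. Origin at the centre of its underside.
- bin: Bystander, to be left alone: grey three-part bin, 100 x 150 x 45 mm, on the table beyond the jig. Origin at the centre of its underside.
- mug: Bystander, to be left alone: white mug, 80 mm high, at the right of the table. Origin at the centre of its underside.
- crimper: Bystander, to be left alone: crimping pliers lying flat at the left. Origin at the centre of its underside.
- bottle: Bystander, to be left alone: small white bottle, 110 mm high, at the right. Origin at the centre of its underside.
Not all that is in view belongs to the job. What is shaped like the board but orange is not meant.

How it is judged:
By the outcome, as a careful person would: the job done as asked, in the order asked, and still so for the second after the job is handed in, with the robot touching nothing.
It also fails if it takes over 48 s, if anything falls off the work surface, if the arm or the gripper's body presses on something with over 40 N, if the wrist force passes 120 N, or if a joint passes its speed limit or range.

## Robot

A 6-joint arm with a two-finger parallel gripper is mounted at the origin on the work surface. World frame = base frame: x ahead of the robot, y to its left, z up, the work surface at z = 0. Lengths are in m, angles in rad, forces in N, time in s.
With the tool pointing down it reaches from about 0.425 to 1.125 m from the base axis. Payload 14.9 kg.
Tool frame: the origin (TCP) lies on the centre line of the jaws, within the pads' length; the fingertips stand 19 mm ahead of it and the grasp point (between the pads) is the TCP (r.tips_ahead is the z of the fingertips in the tool frame, in m); z points along the fingers, y is the line along which they close (so a half turn about z gives the same grasp; the last joint's range is limited). The gripper opens to 91 mm and grips with 3 to 60 N. Pads are 32 mm wide; open, the fingers measure 118 mm over their backs; the gripper's body (76 mm by 178 mm) begins 60 mm behind the grasp point.
Start: joints at [1.136, 0.379, 1.734, -0, 1.028, -0.033], TCP at [0.274, 0.644, 0.233] pointing down, gripper open.
Joint ranges: [-2.77, 2.77], [-0.74, 2.19], [0, 2.66], [-1.06, 4.2], [0.31, 2.87], [-3.08, 3.08]. Speed limits (rad/s): [1.89, 1.89, 2.39, 3.14, 3.14, 3.14].

## Interface

Orientations are given as a rotation vector (axis times angle).
In Python, from station import readout, camera, job, boxes_of, silhouettes, r gives the robot as it stands. The module is installed in compiled form; this text tells all that it offers.
- The arm moves only by the tool move_arm, never from a script. Its argument "rows" is a list of rows, each an object of numbers: "dx", "dy", "dz": the shift along the tool's x, y, z in m; "rx", "ry", "rz": the turn, a rotation vector about the tool's x, y, z in degrees; "claw": the finger opening in m, from 0 to 0.0912. In form: [{"dx": .., "dy": .., "dz": .., "rx": .., "ry": .., "rz": .., "claw": ..}, ...]. A call has 1 to 10 rows; each row shifts and turns the commanded pose from where the row before left it, along the tool's axes as they then stand; what a row does not reach is not made up. A row lasts 1/10 s, in which the tool goes at most 50 mm and 8.59 degrees, less where a joint would pass 70% of its speed; a pose out of reach is approached as far as the arm can. A call with a gripper value outside its range is refused whole. The fingers move at their own pace and stop on an object; the grip force is fixed at half the most. Time passes only in rows, so rows that do not move let the fingers close. It gives the time, the measured TCP pose, the force, the opening and the grip force at its end, in the units of the state.
- readout.read_state(): the state, without advancing time (a new reading comes with each control period).
- camera(name): name is "scene" or "side" or "wrist"; returns a dict with "frame" (480x640x3 uint8, red, green, blue), "mtx" (3x3 intrinsics, pixels), "T" (4x4, takes a point from camera to world coordinates). Camera axes: x right, y down, z forward; pixel columns grow to the right and rows downward; lengths in m; the calibration is good to about 2 mm. A picture is of the moment at which its call begins. There is no depth.
- job.finish_job(): hands the job in; it is judged then, once.
Trained networks look in the newest picture that a camera, given by its name, has taken for a name from the list of things; names that differ only in an ending like _2 or _b are one class to them, and where a whole thing is asked for, a point or a joint stands for the part that bears it (a point fixed in the world has none). Each returns a list of dicts, best first, with "confidence" (0 to 1); they miss things now and then, are a little off and sometimes report something else, mostly with a low value. They report only what shows in the picture. A call takes as long as a camera call. They do not tell look-alikes from the thing itself.
- boxes_of(camera, query): "bbox" ([left, top, right, bottom] in pixels, round what is visible of it).
- silhouettes(camera, query): "mask" (480x640 bool, what is visible of it) and "bbox" ([left, top, right, bottom] in pixels, round what is visible of it).
The state is a dict: "clock": time; "qpos": joint angles; "qd": joint speeds; "tau": joint torques, N m; "eef_pos": TCP position; "eef_rot": TCP orientation; "force": force on the tool from outside, world axes, zero at the start; "moment": the same for the moment, N m; "gripper_width": opening from 0.0 (shut) to 1.0 (fully open); "finger_force": force on a finger pad.
Only numpy, scipy, OpenCV 4.12 (cv2) and the standard library are available. Lean on these libraries where they do the work, as an engineer would, in place of code of your own. Each camera call takes 0.05 s, during which the arm holds its last target. There are 200 camera calls.

## Working session

There is one attempt and no reset: what is moved stays moved. The work goes in short steps, Python scripts to look and compute and a tool call to move; the robot and the scene stay as the last step left them, time stands still between calls to the robot, and variables do not carry over. Pictures are saved under pics/ and viewed, at most 10 in all, crops included, and the job is handed in when it is done.

Besides the shell and the picture viewer there is one more tool, called after ">>>" by a JSON object that holds its "method" and its "body", one argument or row to a line. move_arm: Moves the arm, as the interface text tells. Its arguments: {"type":"object","properties":{"rows":{"type":"array"}},"required":["rows"]}

```bash
mkdir -p pics; python3 - <<'E'
from station import readout,camera,boxes_of
import cv2,numpy as np
ims=[]
for n in ["scene","side"]:
    c=camera(n); cv2.imwrite(f"pics/{n}0.png",c["frame"][:,:,::-1])
    print(n,c["mtx"].tolist(),np.round(c["T"],4).tolist())
    for q in ["board","latch","jig","housing","latch_pin"]:
        print(q,[(np.round(b["bbox"]).tolist(),round(b["confidence"],2)) for b in boxes_of(n,q)[:3]])
s=readout.read_state();print({k:np.round(v,3).tolist() for k,v in s.items()})
E
```

```text
scene [[476.84076305723937, 0.0, 318.53616642534917], [0.0, 476.84076305723937, 245.8611705215183], [0.0, 0.0, 1.0]] [[0.049, 0.6323, -0.7732, 1.4596], [0.9987, -0.0399, 0.0306, -0.0495], [-0.0114, -0.7737, -0.6334, 0.8258], [0.0, 0.0, 0.0, 1.0]]
board [([223.0, 229.0, 287.0, 273.0], 0.85), ([374.0, 200.0, 443.0, 243.0], 0.84), ([122.0, 192.0, 175.0, 232.0], 0.83)]
latch [([304.0, 267.0, 344.0, 291.0], 0.63)]
jig [([204.0, 234.0, 369.0, 302.0], 0.69)]
housing [([234.0, 279.0, 256.0, 293.0], 0.74)]
latch_pin [([303.0, 270.0, 344.0, 292.0], 0.77)]
side [[547.803720619466, 0.0, 311.95201333181257], [0.0, 547.803720619466, 233.44757164171995], [0.0, 0.0, 1.0]] [[0.8159, -0.3302, 0.4747, -0.1384], [-0.5782, -0.4642, 0.671, -1.0183], [-0.0012, -0.8219, -0.5696, 0.8971], [0.0, 0.0, 0.0, 1.0]]
board [([171.0, 210.0, 231.0, 247.0], 0.84), ([286.0, 378.0, 387.0, 467.0], 0.81), ([256.0, 184.0, 305.0, 212.0], 0.78)]
latch [([322.0, 213.0, 340.0, 234.0], 0.47)]
jig [([257.0, 210.0, 398.0, 324.0], 0.85), ([373.0, 227.0, 434.0, 281.0], 0.63), ([352.0, 207.0, 375.0, 223.0], 0.51)]
housing [([361.0, 265.0, 379.0, 281.0], 0.67), ([368.0, 323.0, 411.0, 374.0], 0.44)]
latch_pin [([328.0, 210.0, 339.0, 235.0], 0.64)]
{'clock': 0.6, 'qpos': [1.136, 0.379, 1.734, 0.0, 1.028, -0.033], 'qd': [-0.0, -0.001, -0.0, -0.001, 0.002, -0.001], 'tau': [-0.001, -76.34, -43.46, 0.065, 0.039, -0.0], 'eef_pos': [0.274, 0.644, 0.233], 'eef_rot': [-0.627, -3.078, 0.0], 'force': [0.278, 0.382, -0.03], 'moment': [-0.017, 0.008, 0.034], 'finger_force': 0.0, 'gripper_width': 1.0}
```

View pics/scene0.png

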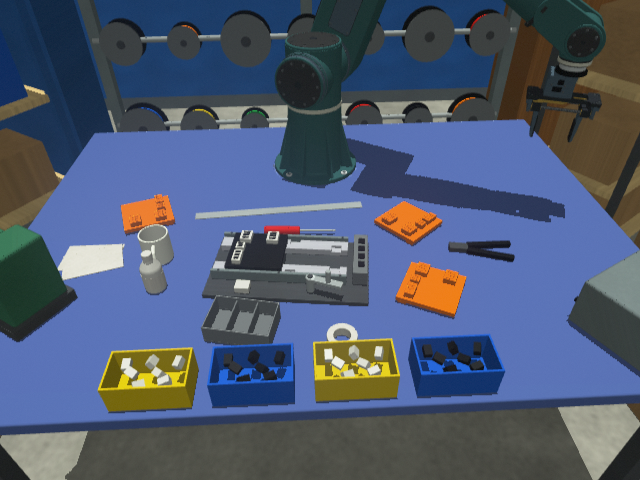

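View pics/side0.png

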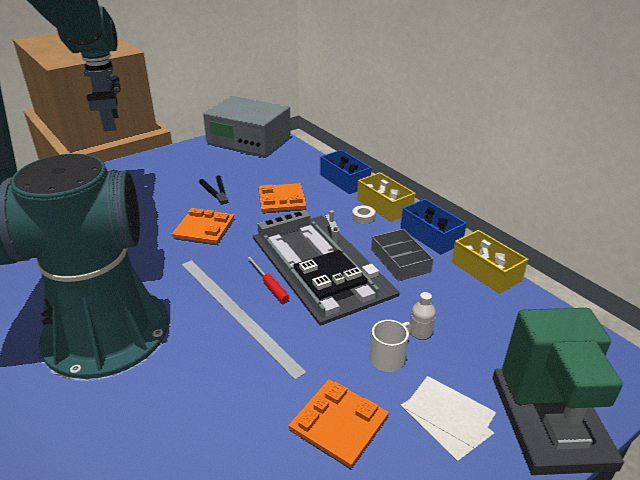

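The only black board is the one on the jig, at scene (256,250) and side (333,275). The orange look-alikes are at scene (147,214), (408,222) and (431,288). The screwdriver is on the near side at (285,230) and the latch pin is near (308,280). I'll enlarge the jig to confirm this and pick its corners.

```bash
python3 - <<'E'
import cv2
a=cv2.imread("pics/scene0.png")[220:315,195:380]; cv2.imwrite("pics/c1.png",cv2.resize(a,None,fx=4,fy=4,interpolation=cv2.INTER_CUBIC))
a=cv2.imread("pics/side0.png")[200:330,245:405]; cv2.imwrite("pics/c2.png",cv2.resize(a,None,fx=4,fy=4,interpolation=cv2.INTER_CUBIC))
E
```

```text
(no output)
```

View pics/c1.png

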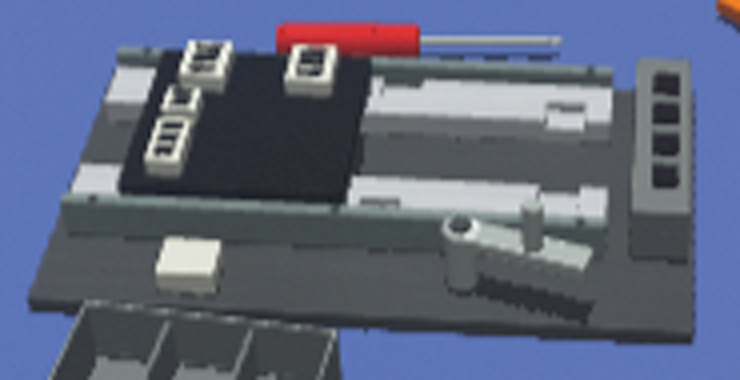

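View pics/c2.png

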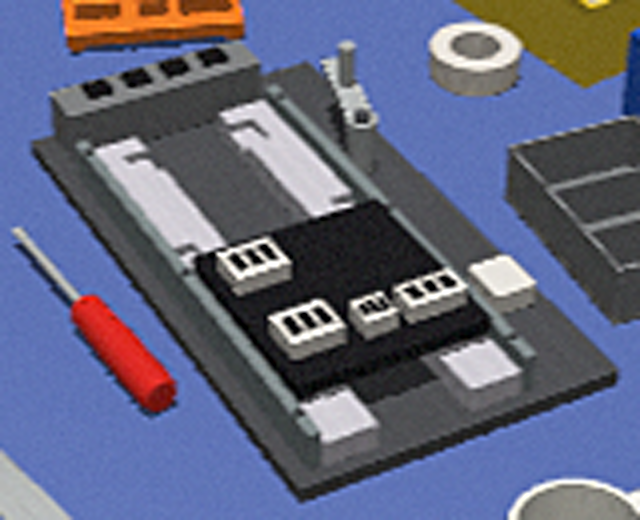

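```bash
cat > fit.py <<'E'
import numpy as np
from scipy.optimize import least_squares
K={'a':np.array([[476.84,0,318.54],[0,476.84,245.86],[0,0,1]]),'b':np.array([[547.80,0,311.95],[0,547.80,233.45],[0,0,1]])}
T={'a':np.array([[0.049,0.6323,-0.7732,1.4596],[0.9987,-0.0399,0.0306,-0.0495],[-0.0114,-0.7737,-0.6334,0.8258],[0,0,0,1]]),
'b':np.array([[0.8159,-0.3302,0.4747,-0.1384],[-0.5782,-0.4642,0.671,-1.0183],[-0.0012,-0.8219,-0.5696,0.8971],[0,0,0,1]])}
off={'a':(195,220),'b':(245,200)}
def proj(c,P):
    q=K[c]@(T[c][:3,:3].T@(P-T[c][:3,3])); return q[:2]/q[2]
# params: X,Y,yaw, plate offx, offy, wall half length, board y, latch
def pts(p):
    ox,oy,L,b,la=p[3:8]
    pl=lambda i,j:(ox+i*.1125,oy+j*.2,.012)
    w=lambda i,j:(i*.073,j*L,.040)
    B=lambda i,j:(i*.068,b+j*.070,.048)
    pin=(.1-.045*np.sin(la),.06+.045*np.cos(la),.0865)
    return [('a',pl(1,-1),(30,300)),('a',pl(1,1),(693,332)),('b',pl(-1,1),(35,145)),('b',pl(-1,-1),(303,492)),('b',pl(1,-1),(617,375)),
    ('a',w(-1,-1),(118,50)),('a',w(-1,1),(610,70)),('a',w(1,-1),(65,200)),('a',w(1,1),(605,213)),('b',w(1,-1),(530,353)),('b',w(-1,-1),(308,425)),('b',w(-1,1),(85,147)),('b',w(1,1),(276,92)),
    ('a',B(1,-1),(120,187)),('a',B(1,1),(347,194)),('a',B(-1,1),(372,60)),('b',B(-1,-1),(297,383)),('b',B(1,-1),(492,320)),('b',B(1,1),(385,203)),('b',B(-1,1),(197,258)),
    ('a',pin,(532,204)),('b',pin,(346,44)),('a',(.1,.06,.0575),(462,225)),('b',(.1,.06,.0575),(362,117))]
def W(p,P):
    c,s=np.cos(p[2]),np.sin(p[2]); return np.array([p[0]+c*P[0]-s*P[1],p[1]+s*P[0]+c*P[1],P[2]])
def res(p):
    return np.concatenate([proj(c,W(p,P))-(np.array(o)/4+off[c]-.375) for c,P,o in pts(p)])
if __name__=="__main__":
    f=least_squares(res,[.75,0,0,0.02,0,.18,-.05,0],loss='soft_l1',x_scale=.05)
    print(np.round(f.x,4).tolist()); np.save("p.npy",f.x)
    for (c,P,o),e in zip(pts(f.x),f.fun.reshape(-1,2)): print(c,np.round(P,3).tolist(),np.round(e,1).tolist())
E
python3 fit.py
```

```text
[0.5217, -0.1061, -0.1209, 0.0214, 0.0178, 0.1655, -0.066, -0.1296]
a [0.134, -0.182, 0.012] [-1.8, -0.2]
a [0.134, 0.218, 0.012] [-0.7, -0.9]
b [-0.091, 0.218, 0.012] [-2.0, -1.8]
b [-0.091, -0.182, 0.012] [-0.3, -1.5]
b [0.134, -0.182, 0.012] [1.0, -2.8]
a [-0.073, -0.165, 0.04] [0.6, 0.8]
a [-0.073, 0.165, 0.04] [0.3, 0.1]
a [0.073, -0.165, 0.04] [0.6, -0.5]
a [0.073, 0.165, 0.04] [0.0, 1.7]
b [0.073, -0.165, 0.04] [-0.9, -2.2]
b [-0.073, -0.165, 0.04] [1.9, -0.7]
b [-0.073, 0.165, 0.04] [-1.5, -2.9]
b [0.073, 0.165, 0.04] [-2.5, -3.1]
a [0.068, -0.136, 0.048] [-1.3, -0.6]
a [0.068, 0.004, 0.048] [-1.6, -0.1]
a [-0.068, 0.004, 0.048] [-1.0, -0.7]
b [-0.068, -0.136, 0.048] [0.4, -0.9]
b [0.068, -0.136, 0.048] [0.3, -2.7]
b [0.068, 0.004, 0.048] [-2.2, -3.2]
b [-0.068, 0.004, 0.048] [-1.5, -1.8]
a [0.106, 0.105, 0.086] [-7.9, -2.3]
b [0.106, 0.105, 0.086] [1.0, 2.3]
a [0.1, 0.06, 0.058] [-8.9, -0.8]
b [0.1, 0.06, 0.058] [3.2, 1.4]
```

```bash
sed -i 's/w=lambda i,j:(i\*.073,j\*L,.040)/w=lambda i,j:(i*.073,p[8]+j*L,.040)/; s/-.05,0\],loss/-.05,0,0],loss/' fit.py; python3 fit.py
```

```text
[0.5243, -0.0862, -0.1279, 0.022, -0.002, 0.165, -0.0867, -0.2615, -0.0229]
a [0.135, -0.202, 0.012] [-2.1, -0.4]
a [0.135, 0.198, 0.012] [-1.0, -0.2]
b [-0.09, 0.198, 0.012] [-1.4, -2.2]
b [-0.09, -0.202, 0.012] [-0.7, -1.6]
b [0.135, -0.202, 0.012] [0.9, -2.5]
a [-0.073, -0.188, 0.04] [0.0, 0.5]
a [-0.073, 0.142, 0.04] [-0.8, 0.4]
a [0.073, -0.188, 0.04] [-0.4, -0.9]
a [0.073, 0.142, 0.04] [-1.5, 1.9]
b [0.073, -0.188, 0.04] [-0.6, -1.4]
b [-0.073, -0.188, 0.04] [1.8, -0.0]
b [-0.073, 0.142, 0.04] [-0.7, -2.5]
b [0.073, 0.142, 0.04] [-1.5, -2.5]
a [0.068, -0.157, 0.048] [-1.7, -0.8]
a [0.068, -0.017, 0.048] [-2.0, -0.1]
a [-0.068, -0.017, 0.048] [-1.0, -0.7]
b [-0.068, -0.157, 0.048] [0.0, -0.7]
b [0.068, -0.157, 0.048] [0.2, -2.4]
b [0.068, -0.017, 0.048] [-2.0, -3.0]
b [-0.068, -0.017, 0.048] [-1.5, -1.8]
a [0.112, 0.103, 0.086] [-0.2, -0.0]
b [0.112, 0.103, 0.086] [-0.2, -1.4]
a [0.1, 0.06, 0.058] [-0.8, -0.3]
b [0.1, 0.06, 0.058] [-0.2, -2.2]
```

The jig fit is consistent: origin (0.524, -0.086), yaw -0.128, board centre 147 mm short of the seat, latch at -0.26. Next I'll move above the board's rear through a waypoint clear of the base, with the fingers shut.

```bash
cat > go.py <<'E'
import numpy as np,sys
from scipy.spatial.transform import Rotation as R
from station import readout
import os
def jig(): return np.load("p.npy")[:3]
def w2j(P):
    X,Y,a=jig(); c,s=np.cos(a),np.sin(a); d=np.array(P[:2])-[X,Y]; return np.array([c*d[0]+s*d[1],-s*d[0]+c*d[1]])
def j2w(x,y):
    X,Y,a=jig(); c,s=np.cos(a),np.sin(a); return np.array([X+c*x-s*y,Y+s*x+c*y])
def status():
    s=readout.read_state(); M=R.from_rotvec(s["eef_rot"]).as_matrix()
    print("t",round(s["clock"],2),"pos",np.round(s["eef_pos"],4).tolist(),"tipz",round(s["eef_pos"][2]-.019,4),"jig",np.round(w2j(s["eef_pos"]),4).tolist(),
     "tooly rel jigx deg",round(np.degrees(np.arctan2(M[1,1],M[0,1])-jig()[2]),2),"tilt",np.round(M[:2,2],3).tolist(),"F",np.round(s["force"],1).tolist(),"w",round(s["gripper_width"],2),"q",np.round(s["qpos"],2).tolist())
    return s,M
def delta(xy,tipz):
    s,M=status(); d=np.array([*xy,tipz+.019])-s["eef_pos"]; print("delta tool",np.round(M.T@d,4).tolist())
E
python3 -c "
from go import *
delta((.6,.1),.2)"
```

```text
t 0.6 pos [0.2738, 0.6442, 0.2329] tipz 0.2139 jig [-0.3417, 0.6925] tooly rel jigx deg 74.3 tilt [-0.0, -0.0] F [0.3, 0.4, -0.0] w 1.0 q [1.14, 0.38, 1.73, 0.0, 1.03, -0.03]
delta tool [-0.5131, -0.3733, 0.0139]
```

>>> {"method": "move_arm", "body": {
  "rows": [
    {"dx": -0.036,"dy": -0.026,"claw": 0},
    {"dx": -0.036,"dy": -0.026,"claw": 0},
    {"dx": -0.036,"dy": -0.026,"claw": 0},
    {"dx": -0.036,"dy": -0.026,"claw": 0},
    {"dx": -0.036,"dy": -0.026,"claw": 0},
    {"dx": -0.036,"dy": -0.026,"claw": 0},
    {"dx": -0.036,"dy": -0.026,"claw": 0},
    {"dx": -0.036,"dy": -0.026,"claw": 0},
    {"dx": -0.036,"dy": -0.026,"claw": 0},
    {"dx": -0.036,"dy": -0.026,"claw": 0}
  ]
}}

```text
invalid input at $.rows[0]: expected keys dx, dy, dz, rx, ry, rz, claw
```

>>> {"method": "move_arm", "body": {
  "rows": [
    {"dx": -0.036,"dy": -0.026,"claw": 0},
    {"rz": 8.25,"claw": 0},
    {"rz": 8.25,"claw": 0},
    {"rz": 8.25,"claw": 0},
    {"rz": 8.25,"claw": 0},
    {"rz": 8.25,"claw": 0},
    {"rz": 8.25,"claw": 0},
    {"rz": 8.25,"claw": 0},
    {"rz": 8.25,"claw": 0},
    {"rz": 8.25,"claw": 0}
  ]
}}

```text
invalid input at $.rows[0]: expected keys dx, dy, dz, rx, ry, rz, claw
```

```bash
python3 -c "
from go import *
delta(j2w(0,-.12),.22)"
```

```text
t 0.6 pos [0.2738, 0.6442, 0.2329] tipz 0.2139 jig [-0.3417, 0.6925] tooly rel jigx deg 74.3 tilt [-0.0, -0.0] F [0.3, 0.4, -0.0] w 1.0 q [1.14, 0.38, 1.73, 0.0, 1.03, -0.03]
delta tool [-0.5487, -0.6898, -0.0061]
```

All seven keys are needed in each row.

>>> {"method": "move_arm", "body": {
  "rows": [
    {"dx": -0.036,"dy": -0.026,"dz": 0,"rx": 0,"ry": 0,"rz": 0,"claw": 0},
    {"dx": -0.036,"dy": -0.026,"dz": 0,"rx": 0,"ry": 0,"rz": 0,"claw": 0},
    {"dx": -0.036,"dy": -0.026,"dz": 0,"rx": 0,"ry": 0,"rz": 0,"claw": 0},
    {"dx": -0.036,"dy": -0.026,"dz": 0,"rx": 0,"ry": 0,"rz": 0,"claw": 0},
    {"dx": -0.036,"dy": -0.026,"dz": 0,"rx": 0,"ry": 0,"rz": 0,"claw": 0},
    {"dx": -0.036,"dy": -0.026,"dz": 0,"rx": 0,"ry": 0,"rz": 0,"claw": 0},
    {"dx": -0.036,"dy": -0.026,"dz": 0,"rx": 0,"ry": 0,"rz": 0,"claw": 0},
    {"dx": -0.036,"dy": -0.026,"dz": 0,"rx": 0,"ry": 0,"rz": 0,"claw": 0},
    {"dx": -0.036,"dy": -0.026,"dz": 0,"rx": 0,"ry": 0,"rz": 0,"claw": 0},
    {"dx": -0.036,"dy": -0.026,"dz": 0,"rx": 0,"ry": 0,"rz": 0,"claw": 0}
  ]
}}

```text
clock: 1.6
eef_pos: [0.5041, 0.2626, 0.2332]
eef_rot: [0.627, 3.078, 0.001]
force: [0.8, 0.2, -0.7]
gripper_width: 0.152
finger_force: 0.0
```

>>> {"method": "move_arm", "body": {
  "rows": [
    {"dx": -0.036,"dy": -0.026,"dz": 0,"rx": 0,"ry": 0,"rz": 0,"claw": 0},
    {"dx": 0,"dy": 0,"dz": 0,"rx": 0,"ry": 0,"rz": 8.25,"claw": 0},
    {"dx": 0,"dy": 0,"dz": 0,"rx": 0,"ry": 0,"rz": 8.25,"claw": 0},
    {"dx": 0,"dy": 0,"dz": 0,"rx": 0,"ry": 0,"rz": 8.25,"claw": 0},
    {"dx": 0,"dy": 0,"dz": 0,"rx": 0,"ry": 0,"rz": 8.25,"claw": 0},
    {"dx": 0,"dy": 0,"dz": 0,"rx": 0,"ry": 0,"rz": 8.25,"claw": 0},
    {"dx": 0,"dy": 0,"dz": 0,"rx": 0,"ry": 0,"rz": 8.25,"claw": 0},
    {"dx": 0,"dy": 0,"dz": 0,"rx": 0,"ry": 0,"rz": 8.25,"claw": 0},
    {"dx": 0,"dy": 0,"dz": 0,"rx": 0,"ry": 0,"rz": 8.25,"claw": 0},
    {"dx": 0,"dy": 0,"dz": 0,"rx": 0,"ry": 0,"rz": 8.25,"claw": 0}
  ]
}}

```text
clock: 2.6
eef_pos: [0.5264, 0.2262, 0.2331]
eef_rot: [2.364, 2.069, 0.0]
force: [-0.1, 0.6, 0.8]
gripper_width: 0.006
finger_force: 0.0
```

```bash
python3 -c "
from go import *
delta(j2w(0,-.20),.22)"
```

```text
t 2.6 pos [0.5264, 0.2262, 0.2331] tipz 0.2141 jig [-0.0378, 0.3101] tooly rel jigx deg -0.29 tilt [0.0, 0.0] F [-0.1, 0.6, 0.8] w 0.01 q [0.37, 0.18, 1.99, -0.0, 0.97, 0.5]
delta tool [-0.5099, 0.0403, -0.006]
```

>>> {"method": "move_arm", "body": {
  "rows": [
    {"dx": -0.044,"dy": 0.004,"dz": 0,"rx": 0,"ry": 0,"rz": 0,"claw": 0},
    {"dx": -0.044,"dy": 0.004,"dz": 0,"rx": 0,"ry": 0,"rz": 0,"claw": 0},
    {"dx": -0.044,"dy": 0.004,"dz": 0,"rx": 0,"ry": 0,"rz": 0,"claw": 0},
    {"dx": -0.044,"dy": 0.004,"dz": 0,"rx": 0,"ry": 0,"rz": 0,"claw": 0},
    {"dx": -0.044,"dy": 0.004,"dz": 0,"rx": 0,"ry": 0,"rz": 0,"claw": 0},
    {"dx": -0.044,"dy": 0.004,"dz": 0,"rx": 0,"ry": 0,"rz": 0,"claw": 0},
    {"dx": -0.044,"dy": 0.004,"dz": 0,"rx": 0,"ry": 0,"rz": 0,"claw": 0},
    {"dx": -0.044,"dy": 0.004,"dz": 0,"rx": 0,"ry": 0,"rz": 0,"claw": 0},
    {"dx": -0.044,"dy": 0.004,"dz": 0,"rx": 0,"ry": 0,"rz": 0,"claw": 0},
    {"dx": -0.044,"dy": 0.004,"dz": 0,"rx": 0,"ry": 0,"rz": 0,"claw": 0}
  ]
}}

```text
clock: 3.6
eef_pos: [0.51, -0.2172, 0.2332]
eef_rot: [2.358, 2.076, 0.0]
force: [1.0, 0.1, 1.2]
gripper_width: 0.008
finger_force: 0.0
```

>>> {"method": "move_arm", "body": {
  "rows": [
    {"dx": -0.035,"dy": 0,"dz": 0,"rx": 0,"ry": 0,"rz": 0,"claw": 0},
    {"dx": -0.035,"dy": 0,"dz": 0,"rx": 0,"ry": 0,"rz": 0,"claw": 0},
    {"dx": 0,"dy": 0,"dz": 0,"rx": 0,"ry": 0,"rz": 0,"claw": 0}
  ]
}}

```text
clock: 3.9
eef_pos: [0.5012, -0.2881, 0.2331]
eef_rot: [2.36, 2.072, -0.0]
force: [-0.1, -0.3, 0.8]
gripper_width: 0.004
finger_force: 0.0
```

```bash
python3 - <<'E'
from go import *
from station import camera
import cv2
delta(j2w(0,-.20),.10)
c=camera("wrist"); np.savez("w.npz",K=c["mtx"],T=c["T"]); f=c["frame"][:,:,::-1].copy(); cv2.imwrite("pics/w0.png",f)
E
```

```text
t 3.9 pos [0.5012, -0.2881, 0.2331] tipz 0.2141 jig [0.0028, -0.2032] tooly rel jigx deg -0.1 tilt [0.001, -0.001] F [-0.1, -0.3, 0.8] w 0.0 q [-0.56, 0.19, 1.98, -0.0, 0.97, -0.43]
delta tool [0.0033, -0.0029, 0.1141]
```

View pics/w0.png

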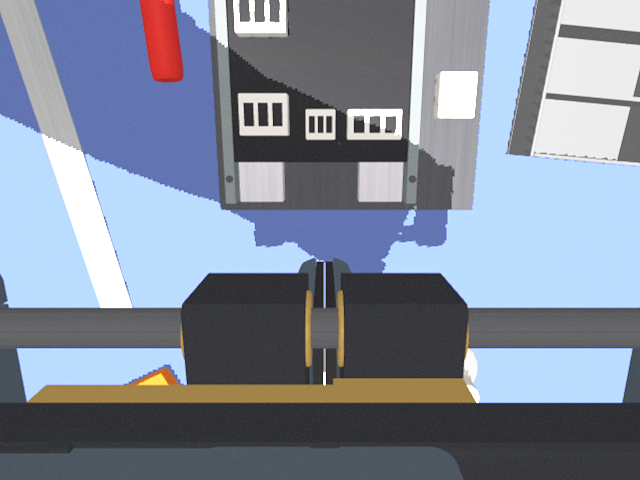

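The wrist view shows the board's rear edge at row 162 and the plate's rear corners at (221,209) and (472,209). The wall ends are at (229,203) and (412,203). I'll check these against the fit.

```bash
python3 - <<'E'
from go import *
w=np.load("w.npz");K,T=w["K"],w["T"]
print(np.round(T[:3,3],3),np.round(T[:3,2],2))
for n,(u,v),z in [("plate-",(221,209),.012),("plate+",(472,209),.012),("wall-",(225.5,203),.04),("wall+",(412,203),.04),("wallfar-",(214,0),.04),("wallfar+",(422,0),.04),("rear top",(320,140),.048),("rear 162 z36",(320,162),.036),("slab-",(232,150),.048),("slab+",(407,150),.048)]:
    d=T[:3,:3]@np.linalg.inv(K)@[u,v,1]; P=T[:3,3]+d*(z-T[2,3])/d[2]; print(n,np.round(w2j(P),4),np.round(P,4))
E
```

```text
[ 0.509 -0.222  0.387] [-0.03 -0.24 -0.97]
plate- [-0.09   -0.1988] [ 0.4097 -0.2719  0.012 ]
plate+ [ 0.1347 -0.1991] [ 0.6325 -0.3008  0.012 ]
wall- [-0.079  -0.1892] [ 0.4218 -0.2637  0.04  ]
wall+ [ 0.0749 -0.1894] [ 0.5744 -0.2835  0.04  ]
wallfar- [-0.079  -0.0378] [ 0.4412 -0.1136  0.04  ]
wallfar+ [ 0.075 -0.038] [ 0.5938 -0.1334  0.04  ]
rear top [-0.0008 -0.1386] [ 0.5059 -0.2236  0.048 ]
rear 162 z36 [-0.001  -0.1562] [ 0.5035 -0.2409  0.036 ]
slab- [-0.0697 -0.1462] [ 0.4366 -0.2222  0.048 ]
slab+ [ 0.0673 -0.1463] [ 0.5724 -0.2399  0.048 ]
```

The wrist view agrees with the fit within 1–2 mm, and the board's rear is at jig y ≈ -0.156. I'll descend behind it.

>>> {"method": "move_arm", "body": {
  "rows": [
    {"dx": 0,"dy": -0.003,"dz": 0.036,"rx": 0,"ry": 0,"rz": 0,"claw": 0},
    {"dx": 0,"dy": 0,"dz": 0.036,"rx": 0,"ry": 0,"rz": 0,"claw": 0},
    {"dx": 0,"dy": 0,"dz": 0.036,"rx": 0,"ry": 0,"rz": 0,"claw": 0},
    {"dx": 0,"dy": 0,"dz": 0.036,"rx": 0,"ry": 0,"rz": 0,"claw": 0},
    {"dx": 0,"dy": 0,"dz": 0.02,"rx": 0,"ry": 0,"rz": 0,"claw": 0},
    {"dx": 0,"dy": 0,"dz": 0.018,"rx": 0,"ry": 0,"rz": 0,"claw": 0},
    {"dx": 0.01,"dy": 0,"dz": 0,"rx": 0,"ry": 0,"rz": 0,"claw": 0},
    {"dx": 0.01,"dy": 0,"dz": 0,"rx": 0,"ry": 0,"rz": 0,"claw": 0},
    {"dx": 0.01,"dy": 0,"dz": 0,"rx": 0,"ry": 0,"rz": 0,"claw": 0},
    {"dx": 0.01,"dy": 0,"dz": 0,"rx": 0,"ry": 0,"rz": 0,"claw": 0}
  ]
}}

```text
clock: 4.95
eef_pos: [0.5044, -0.2439, 0.0521]
eef_rot: [2.356, 2.076, 0.001]
force: [-0.5, -3.5, 2.0]
gripper_width: 0.007
finger_force: 1.8
```

```bash
python3 -c "
from go import *
delta(j2w(0,-.026),.032)"
```

```text
t 4.95 pos [0.5044, -0.2439, 0.0521] tipz 0.0331 jig [0.0003, -0.159] tooly rel jigx deg 0.09 tilt [0.002, -0.001] F [-0.5, -3.5, 2.0] w 0.01 q [-0.49, 0.45, 2.07, -0.0, 0.63, -0.37]
delta tool [0.133, -0.0001, 0.001]
```

>>> {"method": "move_arm", "body": {
  "rows": [
    {"dx": 0.011,"dy": 0,"dz": 0,"rx": 0,"ry": 0,"rz": 0,"claw": 0},
    {"dx": 0.011,"dy": 0,"dz": 0,"rx": 0,"ry": 0,"rz": 0,"claw": 0},
    {"dx": 0.011,"dy": 0,"dz": 0,"rx": 0,"ry": 0,"rz": 0,"claw": 0},
    {"dx": 0.011,"dy": 0,"dz": 0,"rx": 0,"ry": 0,"rz": 0,"claw": 0},
    {"dx": 0.011,"dy": 0,"dz": 0,"rx": 0,"ry": 0,"rz": 0,"claw": 0},
    {"dx": 0.011,"dy": 0,"dz": 0,"rx": 0,"ry": 0,"rz": 0,"claw": 0},
    {"dx": 0.011,"dy": 0,"dz": 0,"rx": 0,"ry": 0,"rz": 0,"claw": 0},
    {"dx": 0.011,"dy": 0,"dz": 0,"rx": 0,"ry": 0,"rz": 0,"claw": 0},
    {"dx": 0.011,"dy": 0,"dz": 0,"rx": 0,"ry": 0,"rz": 0,"claw": 0},
    {"dx": 0.011,"dy": 0,"dz": 0,"rx": 0,"ry": 0,"rz": 0,"claw": 0}
  ]
}}

```text
clock: 5.95
eef_pos: [0.5176, -0.1347, 0.0509]
eef_rot: [-2.358, -2.076, 0.0]
force: [-0.1, -2.9, 2.1]
gripper_width: 0.007
finger_force: 1.9
```

```bash
python3 - <<'E'
from go import *
from station import camera
import cv2
delta(j2w(0,-.026),.032)
c=camera("wrist"); np.savez("w.npz",K=c["mtx"],T=c["T"]); f=c["frame"][:,:,::-1].copy(); cv2.imwrite("pics/w1.png",f)
E
```

```text
t 5.95 pos [0.5176, -0.1347, 0.0509] tipz 0.0319 jig [-0.0005, -0.049] tooly rel jigx deg 0.06 tilt [-0.0, 0.0] F [-0.1, -2.9, 2.1] w 0.01 q [-0.3, 0.42, 2.12, -0.0, 0.61, -0.17]
delta tool [0.023, 0.0005, -0.0001]
```

View pics/w1.png

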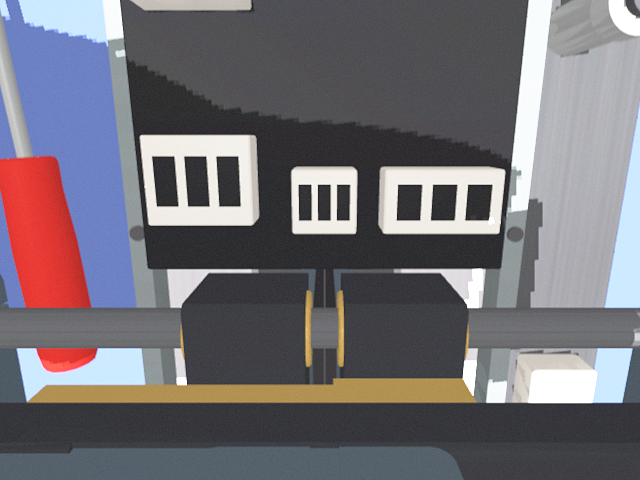

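The board is moving with the finger, with its rear top edge at row 268. I'll compute what's left to push.

```bash
cat > edge.py <<'E'
from go import *
def edge(v,u=320,zs=(.048,.042)):
    w=np.load("w.npz");K,T=w["K"],w["T"]
    for z in zs:
        d=T[:3,:3]@np.linalg.inv(K)@[u,v,1]; P=T[:3,3]+d*(z-T[2,3])/d[2]; print(z,np.round(w2j(P),4))
E
python3 -c "
from edge import *
edge(268)"
```

```text
0.048 [-0.0025 -0.0315]
0.042 [-0.0026 -0.0334]
```

>>> {"method": "move_arm", "body": {
  "rows": [
    {"dx": 0.005,"dy": 0,"dz": 0,"rx": 0,"ry": 0,"rz": 0,"claw": 0},
    {"dx": 0.005,"dy": 0,"dz": 0,"rx": 0,"ry": 0,"rz": 0,"claw": 0},
    {"dx": 0.005,"dy": 0,"dz": 0,"rx": 0,"ry": 0,"rz": 0,"claw": 0},
    {"dx": 0.003,"dy": 0,"dz": 0,"rx": 0,"ry": 0,"rz": 0,"claw": 0},
    {"dx": 0.002,"dy": 0,"dz": 0,"rx": 0,"ry": 0,"rz": 0,"claw": 0}
  ]
}}

```text
clock: 6.5
eef_pos: [0.52, -0.1155, 0.0508]
eef_rot: [-2.358, -2.076, 0.0]
force: [0.7, -0.6, -0.3]
gripper_width: 0.006
finger_force: 0.2
```

```bash
python3 - <<'E'
from edge import *
from station import camera
import cv2
status()
c=camera("wrist"); np.savez("w.npz",K=c["mtx"],T=c["T"]); g=cv2.cvtColor(c["frame"],cv2.COLOR_RGB2GRAY)
for u in (158,165,490,495): print(u,g[225:300:3,u].tolist())
old=cv2.imread("pics/w1.png",0); print("old",old[225:300:3,165].tolist())
s=camera("side")["frame"][:,:,::-1][195:330,245:405]; cv2.imwrite("pics/s1.png",np.hstack([cv2.resize(s,(480,405),interpolation=cv2.INTER_CUBIC),cv2.resize(c["frame"][:320,100:540,::-1],(320,233))] if 0 else [cv2.resize(s,(640,540),interpolation=cv2.INTER_CUBIC)]))
cv2.imwrite("pics/w2.png",c["frame"][:,:,::-1])
E
```

```text
t 6.5 pos [0.52, -0.1155, 0.0508] tipz 0.0318 jig [-0.0006, -0.0297] tooly rel jigx deg 0.06 tilt [-0.0, 0.0] F [0.7, -0.6, -0.3] w 0.01 q [-0.26, 0.42, 2.12, 0.0, 0.6, -0.14]
158 [200, 46, 40, 46, 49, 45, 46, 47, 49, 50, 47, 48, 45, 48, 45, 108, 118, 117, 117, 117, 118, 116, 117, 113, 116]
165 [191, 45, 48, 46, 44, 47, 42, 46, 48, 43, 46, 44, 49, 50, 50, 108, 116, 120, 117, 117, 116, 116, 118, 114, 115]
490 [238, 237, 147, 48, 44, 50, 47, 47, 50, 46, 44, 46, 61, 70, 116, 112, 119, 116, 115, 122, 117, 118, 120, 117, 120]
495 [237, 238, 136, 45, 41, 46, 42, 43, 44, 50, 46, 44, 46, 52, 120, 119, 119, 114, 117, 120, 120, 116, 119, 117, 117]
old [173, 47, 46, 44, 46, 43, 53, 48, 43, 46, 46, 46, 48, 46, 39, 117, 117, 116, 117, 114, 119, 112, 119, 116, 114]
```

View pics/s1.png

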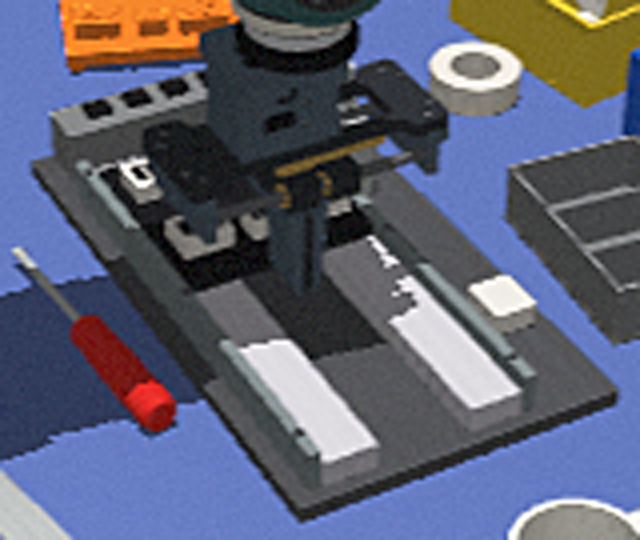

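The finger is at -0.030 and the board hasn't dropped yet, with about 4 mm to go. I'll continue slowly.

>>> {"method": "move_arm", "body": {
  "rows": [
    {"dx": 0.0015,"dy": 0,"dz": 0,"rx": 0,"ry": 0,"rz": 0,"claw": 0},
    {"dx": 0.001,"dy": 0,"dz": 0,"rx": 0,"ry": 0,"rz": 0,"claw": 0},
    {"dx": 0.001,"dy": 0,"dz": 0,"rx": 0,"ry": 0,"rz": 0,"claw": 0},
    {"dx": 0.0005,"dy": 0,"dz": 0,"rx": 0,"ry": 0,"rz": 0,"claw": 0}
  ]
}}

```text
clock: 7.0
eef_pos: [0.5206, -0.1118, 0.051]
eef_rot: [2.358, 2.076, 0.0]
force: [-0.3, -3.0, -0.5]
gripper_width: 0.003
finger_force: 1.3
```

```bash
cat > look.py <<'E'
from edge import *
from station import camera
import cv2
status()
c=camera("wrist"); np.savez("w.npz",K=c["mtx"],T=c["T"]); g=cv2.cvtColor(c["frame"],cv2.COLOR_RGB2GRAY)
for n in ("w2","w1"):
    o=cv2.imread(f"pics/{n}.png",0)
    for nm,x0,x1,y0,y1 in (("L",140,260,130,230),("M",288,360,160,240),("R",378,506,160,240)):
        t=o[y0:y1,x0:x1]; r=cv2.matchTemplate(g,t,cv2.TM_CCOEFF_NORMED); _,m,_,p=cv2.minMaxLoc(r); print(n,nm,"shift",p[0]-x0,p[1]-y0,round(m,2))
for u in (165,225,420,485):
    col=g[235:310,u].astype(int); print(u,235+int(np.argmax(col>85)))
E
python3 look.py
```

```text
t 7.0 pos [0.5206, -0.1118, 0.051] tipz 0.032 jig [-0.0004, -0.0259] tooly rel jigx deg 0.05 tilt [0.0, -0.0] F [-0.3, -3.0, -0.5] w 0.0 q [-0.26, 0.42, 2.12, -0.0, 0.6, -0.13]
w2 L shift 3 -2 0.86
w2 M shift -2 -2 0.94
w2 R shift -4 -1 0.94
w1 L shift 6 -2 0.85
w1 M shift 1 -3 0.89
w1 R shift -4 -3 0.88
165 265
225 264
420 264
485 264
```

The sockets have shrunk about 3% compared with before, so the board seems to be about 6 mm lower. I'll back off and check.

>>> {"method": "move_arm", "body": {
  "rows": [
    {"dx": -0.01,"dy": 0,"dz": 0,"rx": 0,"ry": 0,"rz": 0,"claw": 0},
    {"dx": -0.015,"dy": 0,"dz": 0,"rx": 0,"ry": 0,"rz": 0,"claw": 0},
    {"dx": 0,"dy": 0,"dz": -0.03,"rx": 0,"ry": 0,"rz": 0,"claw": 0},
    {"dx": 0,"dy": 0,"dz": -0.04,"rx": 0,"ry": 0,"rz": 0,"claw": 0},
    {"dx": 0,"dy": 0,"dz": -0.04,"rx": 0,"ry": 0,"rz": 0,"claw": 0},
    {"dx": 0,"dy": 0,"dz": -0.04,"rx": 0,"ry": 0,"rz": 0,"claw": 0},
    {"dx": 0,"dy": 0,"dz": 0,"rx": 0,"ry": 0,"rz": 0,"claw": 0}
  ]
}}

```text
clock: 7.75
eef_pos: [0.5197, -0.1384, 0.2061]
eef_rot: [2.354, 2.071, 0.006]
force: [0.3, -0.1, -0.4]
gripper_width: 0.001
finger_force: 0.0
```

```bash
python3 - <<'E'
from edge import *
from station import camera
import cv2
status()
c=camera("wrist"); np.savez("w.npz",K=c["mtx"],T=c["T"]); cv2.imwrite("pics/w3.png",c["frame"][:,:,::-1])
K,T=c["mtx"],c["T"]
# predicted board top corner pixels, home vs riding
for z in (.042,.048):
    for x,y in ((-.068,-.01),(.068,-.01),(-.068,.13),(.068,.13)):
        P=np.array([*j2w(x,y),z]); q=K@(T[:3,:3].T@(P-T[:3,3])); print(z,x,y,np.round(q[:2]/q[2],1))
E
```

```text
t 7.75 pos [0.5197, -0.1384, 0.2061] tipz 0.1871 jig [0.0021, -0.0524] tooly rel jigx deg 0.02 tilt [0.007, -0.002] F [0.3, -0.1, -0.4] w 0.0 q [-0.3, 0.16, 2.08, 0.0, 0.9, -0.18]
0.042 -0.068 -0.01 [228.6 170.6]
0.042 0.068 -0.01 [411.8 170.7]
0.042 -0.068 0.13 [217.4 -43. ]
0.042 0.068 0.13 [422.4 -42.2]
0.048 -0.068 -0.01 [226.8 171.3]
0.048 0.068 -0.01 [413.5 171.3]
0.048 -0.068 0.13 [215.2 -46.8]
0.048 0.068 0.13 [424.5 -46. ]
```

View pics/w3.png

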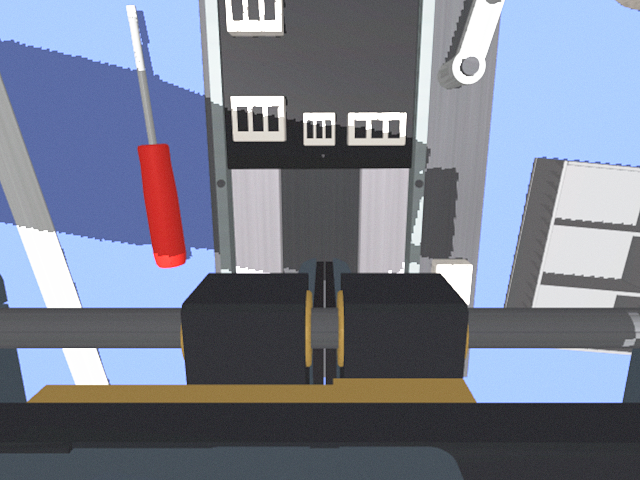

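The board's rear edge is at row 168.5, against 170.7 predicted for the home position. The latch pivot is at (468,66). I'll move to where the camera sees both the latch and the board.

>>> {"method": "move_arm", "body": {
  "rows": [
    {"dx": 0.01,"dy": 0.02,"dz": -0.01,"rx": 0,"ry": 0,"rz": 0,"claw": 0},
    {"dx": 0.01,"dy": 0.02,"dz": -0.01,"rx": 0,"ry": 0,"rz": 0,"claw": 0},
    {"dx": 0.01,"dy": 0.02,"dz": -0.01,"rx": 0,"ry": 0,"rz": 0,"claw": 0},
    {"dx": 0,"dy": 0.02,"dz": -0.01,"rx": 0,"ry": 0,"rz": 0,"claw": 0},
    {"dx": 0,"dy": 0,"dz": 0,"rx": 0,"ry": 0,"rz": 0,"claw": 0}
  ]
}}

```text
clock: 8.3
eef_pos: [0.6022, -0.1177, 0.2406]
eef_rot: [2.357, 2.076, 0.001]
force: [0.4, 0.2, 0.4]
gripper_width: 0.006
finger_force: 0.0
```

```bash
python3 - <<'E'
from edge import *
from station import camera
import cv2
status()
c=camera("wrist"); np.savez("w.npz",K=c["mtx"],T=c["T"]); f=c["frame"][:,:,::-1].copy(); 
K,T=c["mtx"],c["T"]
def pr(x,y,z):
    P=np.array([*j2w(x,y),z]); q=K@(T[:3,:3].T@(P-T[:3,3])); return q[:2]/q[2]
for z in (.042,.048): print(z,[np.round(pr(x,y,z),1).tolist() for x,y in ((-.068,-.01),(.068,-.01),(-.068,.13),(.068,.13))])
print("pivot",pr(.1,.06,.0575),"pin top",pr(.1116,.1035,.0865),"wall in",[np.round(pr(x,y,.04),1).tolist() for x,y in ((-.07,0),(.07,0),(-.07,.13),(.07,.13))])
cv2.imwrite("pics/w4.png",f)
E
```

```text
t 8.3 pos [0.6022, -0.1177, 0.2406] tipz 0.2216 jig [0.0813, -0.0213] tooly rel jigx deg 0.07 tilt [0.001, -0.0] F [0.4, 0.2, 0.4] w 0.01 q [-0.23, 0.24, 1.91, 0.0, 1.0, -0.1]
0.042 [[146.7, 204.9], [308.8, 205.2], [128.8, 22.4], [307.5, 22.7]]
0.048 [[143.8, 206.0], [308.5, 206.3], [125.1, 20.3], [307.2, 20.6]]
pivot [349.28033813 117.62083469] pin top [369.99592113  48.46798261] wall in [[144.2, 192.7], [311.2, 193.0], [127.3, 23.1], [310.2, 23.4]]
```

View pics/w4.png

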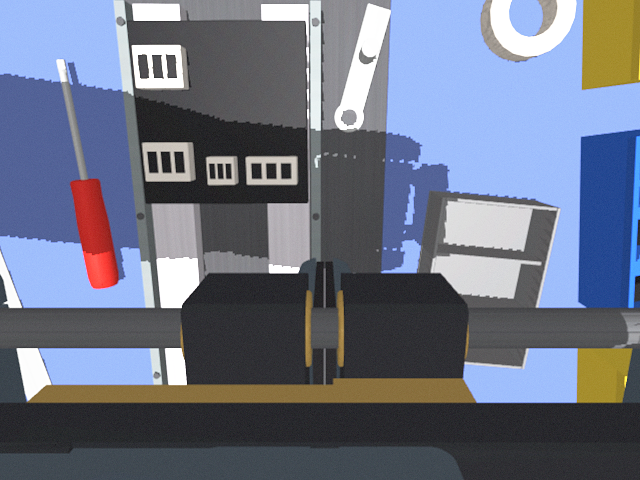

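The board's corners, at (132,20), (307,22), (308,203) and (144,203), match the home projection (left front 128.8 home, 125 riding), so it's seated. The pin top at (367,50) matches the estimate too. Now I'll go to the latch's outer side.

>>> {"method": "move_arm", "body": {
  "rows": [
    {"dx": 0.032,"dy": 0.019,"dz": 0,"rx": 0,"ry": 0,"rz": 0,"claw": 0},
    {"dx": 0.032,"dy": 0.019,"dz": 0,"rx": 0,"ry": 0,"rz": 0,"claw": 0},
    {"dx": 0.032,"dy": 0.019,"dz": 0,"rx": 0,"ry": 0,"rz": 0,"claw": 0},
    {"dx": 0.03,"dy": 0.017,"dz": 0,"rx": 0,"ry": 0,"rz": 0,"claw": 0},
    {"dx": 0,"dy": 0,"dz": 0.04,"rx": 0,"ry": 0,"rz": 0,"claw": 0},
    {"dx": 0,"dy": 0,"dz": 0.04,"rx": 0,"ry": 0,"rz": 0,"claw": 0},
    {"dx": 0,"dy": 0,"dz": 0.04,"rx": 0,"ry": 0,"rz": 0,"claw": 0},
    {"dx": 0,"dy": 0,"dz": 0.025,"rx": 0,"ry": 0,"rz": 0,"claw": 0},
    {"dx": 0,"dy": 0,"dz": 0.013,"rx": 0,"ry": 0,"rz": 0,"claw": 0},
    {"dx": 0,"dy": 0,"dz": 0,"rx": 0,"ry": 0,"rz": 0,"claw": 0}
  ]
}}

```text
clock: 9.35
eef_pos: [0.688, -0.0018, 0.0806]
eef_rot: [-2.356, -2.074, 0.004]
force: [0.5, -0.6, 0.7]
gripper_width: 0.003
finger_force: 0.0
```

```bash
python3 -c "
from go import *
delta(j2w(.155,.105),.063)"
```

```text
t 9.35 pos [0.688, -0.0018, 0.0806] tipz 0.0616 jig [0.1516, 0.1045] tooly rel jigx deg 0.03 tilt [-0.004, 0.0] F [0.5, -0.6, 0.7] w 0.0 q [-0.04, 0.56, 1.8, -0.0, 0.79, 0.09]
delta tool [0.0005, 0.0034, -0.0014]
```

>>> {"method": "move_arm", "body": {
  "rows": [
    {"dx": 0,"dy": -0.008,"dz": 0,"rx": 0,"ry": 0,"rz": 0,"claw": 0},
    {"dx": 0,"dy": -0.008,"dz": 0,"rx": 0,"ry": 0,"rz": 0,"claw": 0},
    {"dx": 0,"dy": -0.008,"dz": 0,"rx": 0,"ry": 0,"rz": 0,"claw": 0},
    {"dx": 0,"dy": -0.008,"dz": 0,"rx": 0,"ry": 0,"rz": 0,"claw": 0},
    {"dx": 0,"dy": -0.008,"dz": 0,"rx": 0,"ry": 0,"rz": 0,"claw": 0},
    {"dx": 0,"dy": -0.008,"dz": 0,"rx": 0,"ry": 0,"rz": 0,"claw": 0},
    {"dx": 0,"dy": -0.008,"dz": 0,"rx": 0,"ry": 0,"rz": 0,"claw": 0},
    {"dx": 0,"dy": -0.008,"dz": 0,"rx": 0,"ry": 0,"rz": 0,"claw": 0}
  ]
}}

```text
clock: 10.15
eef_pos: [0.626, 0.0067, 0.083]
eef_rot: [2.357, 2.076, 0.0]
force: [4.3, -3.0, -0.1]
gripper_width: 0.005
finger_force: 2.1
```

```bash
python3 -c "
from go import *
delta(j2w(.0875,.105),.062)"
```

```text
t 10.15 pos [0.626, 0.0067, 0.083] tipz 0.064 jig [0.089, 0.105] tooly rel jigx deg 0.07 tilt [0.001, -0.0] F [4.3, -3.0, -0.1] w 0.0 q [-0.03, 0.47, 1.93, -0.0, 0.73, 0.1]
delta tool [-0.0, -0.0015, 0.002]
```

>>> {"method": "move_arm", "body": {
  "rows": [
    {"dx": 0,"dy": 0.01,"dz": 0,"rx": 0,"ry": 0,"rz": 0,"claw": 0},
    {"dx": 0.013,"dy": 0,"dz": 0,"rx": 0,"ry": 0,"rz": 0,"claw": 0},
    {"dx": 0.014,"dy": 0,"dz": 0,"rx": 0,"ry": 0,"rz": 0,"claw": 0},
    {"dx": 0,"dy": -0.02,"dz": 0,"rx": 0,"ry": 0,"rz": 0,"claw": 0},
    {"dx": 0,"dy": -0.019,"dz": 0,"rx": 0,"ry": 0,"rz": 0,"claw": 0},
    {"dx": -0.008,"dy": 0,"dz": 0,"rx": 0,"ry": 0,"rz": 0,"claw": 0},
    {"dx": -0.008,"dy": 0,"dz": 0,"rx": 0,"ry": 0,"rz": 0,"claw": 0},
    {"dx": -0.008,"dy": 0,"dz": 0,"rx": 0,"ry": 0,"rz": 0,"claw": 0},
    {"dx": -0.008,"dy": 0,"dz": 0,"rx": 0,"ry": 0,"rz": 0,"claw": 0},
    {"dx": -0.006,"dy": 0,"dz": 0,"rx": 0,"ry": 0,"rz": 0,"claw": 0}
  ]
}}

```text
clock: 11.15
eef_pos: [0.5943, 0.0003, 0.082]
eef_rot: [-2.355, -2.073, 0.005]
force: [-17.6, 11.5, 1.5]
gripper_width: 0.008
finger_force: 8.4
```

```bash
python3 -c "
from go import *
delta(j2w(.060,.082),.063)"
```

```text
t 11.15 pos [0.5943, 0.0003, 0.082] tipz 0.063 jig [0.0584, 0.0947] tooly rel jigx deg 0.04 tilt [-0.005, 0.001] F [-17.6, 11.5, 1.5] w 0.01 q [-0.04, 0.44, 1.99, 0.0, 0.71, 0.09]
delta tool [-0.0127, 0.0016, -0.0]
```

The corner force (-17 N, +11 N) means the pin is on the finger's +x side, so the latch turned less than assumed. I'll back off and look.

>>> {"method": "move_arm", "body": {
  "rows": [
    {"dx": 0.004,"dy": -0.012,"dz": 0,"rx": 0,"ry": 0,"rz": 0,"claw": 0},
    {"dx": 0,"dy": 0,"dz": -0.03,"rx": 0,"ry": 0,"rz": 0,"claw": 0},
    {"dx": -0.02,"dy": 0,"dz": -0.04,"rx": 0,"ry": 0,"rz": 0,"claw": 0},
    {"dx": -0.03,"dy": 0.015,"dz": -0.03,"rx": 0,"ry": 0,"rz": 0,"claw": 0},
    {"dx": -0.03,"dy": 0.015,"dz": -0.03,"rx": 0,"ry": 0,"rz": 0,"claw": 0},
    {"dx": -0.03,"dy": 0.015,"dz": -0.03,"rx": 0,"ry": 0,"rz": 0,"claw": 0},
    {"dx": 0,"dy": 0,"dz": 0,"rx": 0,"ry": 0,"rz": 0,"claw": 0}
  ]
}}

```text
clock: 11.85
eef_pos: [0.619, -0.1133, 0.2478]
eef_rot: [2.355, 2.069, 0.007]
force: [0.3, 0.3, 0.3]
gripper_width: 0.0
finger_force: 0.0
```

```bash
cat > lat.py <<'E'
from edge import *
from station import camera,silhouettes
import cv2
from scipy.optimize import minimize_scalar
def latch():
    status()
    c=camera("wrist"); np.savez("w.npz",K=c["mtx"],T=c["T"]); K,T=c["mtx"],c["T"]
    cv2.imwrite("pics/w_last.png",c["frame"][:,:,::-1])
    def ray(u,v,z):
        d=T[:3,:3]@np.linalg.inv(K)@[u,v,1]; return w2j(T[:3,3]+d*(z-T[2,3])/d[2])
    for q in ("latch","latch_pin"):
      for s in silhouettes("wrist",q)[:2]:
        v,u=np.nonzero(s["mask"]); 
        if len(u)<20: continue
        J=np.array([ray(a,b,.0545) for a,b in zip(u,v)]); d=J-[.1,.06]; far=d[np.hypot(*d.T)<.09].mean(0)
        print(q,round(s["confidence"],2),np.round(s["bbox"]).tolist(),"mean",np.round(J.mean(0),3),"angle",round(np.arctan2(-far[0],far[1]),3),"maxr",round(np.hypot(*d.T).max(),3))
        (cx,cy),(w,h),a=cv2.minAreaRect(J.astype(np.float32)*1000); print("  rect",round(cx),round(cy),round(w),round(h),round(a,1))
if __name__=="__main__": latch()
E
python3 lat.py
```

```text
t 11.85 pos [0.619, -0.1133, 0.2478] tipz 0.2288 jig [0.0974, -0.0149] tooly rel jigx deg -0.08 tilt [0.008, -0.002] F [0.3, 0.3, 0.3] w 0.0 q [-0.22, 0.25, 1.88, -0.0, 1.01, -0.09]
latch 0.64 [224.0, 89.0, 339.0, 139.0] mean [0.067 0.07 ] angle 1.282 maxr 0.08
  rect 67 70 21 91 73.9
latch_pin 0.62 [226.0, 88.0, 341.0, 142.0] mean [0.067 0.07 ] angle 1.284 maxr 0.081
  rect 67 71 22 92 73.8
latch_pin 0.49 [97.0, 1.0, 367.0, 384.0] mean [0.041 0.033] angle 0.764 maxr 0.282
  rect 30 -8 204 317 0.1
```

View pics/w_last.png

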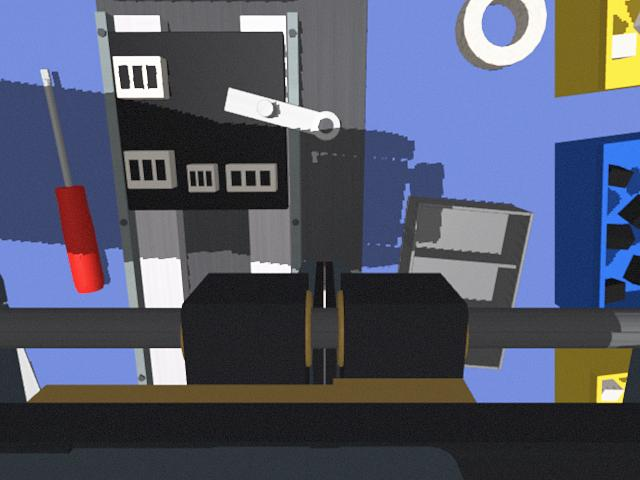

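The latch is already at about 1.28 rad, with its bar over the seated board. The sideways force came from the pin catching in the seam between the fingertips. I'll finish with the pin on one finger's flat, 7 mm off the seam.

>>> {"method": "move_arm", "body": {
  "rows": [
    {"dx": 0.042,"dy": -0.012,"dz": 0,"rx": 0,"ry": 0,"rz": 0,"claw": 0},
    {"dx": 0.042,"dy": -0.012,"dz": 0,"rx": 0,"ry": 0,"rz": 0,"claw": 0},
    {"dx": 0.041,"dy": -0.011,"dz": 0,"rx": 0,"ry": 0,"rz": 0,"claw": 0},
    {"dx": 0,"dy": 0,"dz": 0.04,"rx": 0,"ry": 0,"rz": 0,"claw": 0},
    {"dx": 0,"dy": 0,"dz": 0.04,"rx": 0,"ry": 0,"rz": 0,"claw": 0},
    {"dx": 0,"dy": 0,"dz": 0.04,"rx": 0,"ry": 0,"rz": 0,"claw": 0},
    {"dx": 0,"dy": 0,"dz": 0.03,"rx": 0,"ry": 0,"rz": 0,"claw": 0},
    {"dx": 0,"dy": 0,"dz": 0.014,"rx": 0,"ry": 0,"rz": 0,"claw": 0},
    {"dx": 0,"dy": 0,"dz": 0,"rx": 0,"ry": 0,"rz": 0,"claw": 0}
  ]
}}

```text
clock: 12.9
eef_pos: [0.595, 0.0192, 0.0768]
eef_rot: [-2.355, -2.075, 0.005]
force: [-0.4, -0.7, -0.1]
gripper_width: 0.004
finger_force: 0.0
```

```bash
python3 -c "
from go import *
delta(j2w(.063,.082),.063)"
```

```text
t 12.9 pos [0.595, 0.0192, 0.0768] tipz 0.0578 jig [0.0567, 0.1135] tooly rel jigx deg 0.1 tilt [-0.004, 0.0] F [-0.4, -0.7, -0.1] w 0.0 q [-0.01, 0.45, 1.99, -0.0, 0.7, 0.12]
delta tool [-0.0315, 0.0063, -0.0052]
```

>>> {"method": "move_arm", "body": {
  "rows": [
    {"dx": 0,"dy": 0.0075,"dz": -0.005,"rx": 0,"ry": 0,"rz": 0,"claw": 0},
    {"dx": -0.006,"dy": 0,"dz": 0,"rx": 0,"ry": 0,"rz": 0,"claw": 0},
    {"dx": -0.006,"dy": 0,"dz": 0,"rx": 0,"ry": 0,"rz": 0,"claw": 0},
    {"dx": -0.006,"dy": 0,"dz": 0,"rx": 0,"ry": 0,"rz": 0,"claw": 0},
    {"dx": -0.005,"dy": 0,"dz": 0,"rx": 0,"ry": 0,"rz": 0,"claw": 0},
    {"dx": -0.004,"dy": 0,"dz": 0,"rx": 0,"ry": 0,"rz": 0,"claw": 0},
    {"dx": -0.003,"dy": 0,"dz": 0,"rx": 0,"ry": 0,"rz": 0,"claw": 0},
    {"dx": -0.0015,"dy": 0,"dz": 0,"rx": 0,"ry": 0,"rz": 0,"claw": 0},
    {"dx": 0,"dy": 0,"dz": 0,"rx": 0,"ry": 0,"rz": 0,"claw": 0}
  ]
}}

```text
clock: 13.8
eef_pos: [0.6001, -0.0135, 0.0839]
eef_rot: [-2.358, -2.075, -0.0]
force: [-1.4, 2.3, 0.6]
gripper_width: 0.005
finger_force: 1.3
```

```bash
python3 -c "
from go import *
delta(j2w(.063,.082),.063)"
```

```text
t 13.8 pos [0.6001, -0.0135, 0.0839] tipz 0.0649 jig [0.0659, 0.0817] tooly rel jigx deg 0.03 tilt [-0.0, 0.0] F [-1.4, 2.3, 0.6] w 0.0 q [-0.06, 0.44, 1.99, 0.0, 0.72, 0.07]
delta tool [0.0003, -0.0029, 0.0019]
```

Reached, with a light contact force. I'll back off (+y, up, then back) and check the angle.

>>> {"method": "move_arm", "body": {
  "rows": [
    {"dx": 0.012,"dy": 0,"dz": 0,"rx": 0,"ry": 0,"rz": 0,"claw": 0},
    {"dx": 0.012,"dy": 0,"dz": 0,"rx": 0,"ry": 0,"rz": 0,"claw": 0},
    {"dx": 0,"dy": 0,"dz": -0.04,"rx": 0,"ry": 0,"rz": 0,"claw": 0},
    {"dx": 0,"dy": 0,"dz": -0.04,"rx": 0,"ry": 0,"rz": 0,"claw": 0},
    {"dx": -0.04,"dy": 0.01,"dz": -0.04,"rx": 0,"ry": 0,"rz": 0,"claw": 0},
    {"dx": -0.04,"dy": 0.01,"dz": -0.04,"rx": 0,"ry": 0,"rz": 0,"claw": 0},
    {"dx": -0.04,"dy": 0.01,"dz": 0,"rx": 0,"ry": 0,"rz": 0,"claw": 0},
    {"dx": 0,"dy": 0,"dz": 0,"rx": 0,"ry": 0,"rz": 0,"claw": 0},
    {"dx": 0,"dy": 0,"dz": 0,"rx": 0,"ry": 0,"rz": 0,"claw": 0}
  ]
}}

```text
clock: 14.7
eef_pos: [0.6165, -0.1018, 0.2334]
eef_rot: [-2.359, -2.075, 0.0]
force: [-0.2, -0.8, 0.3]
gripper_width: 0.004
finger_force: 0.0
```

```bash
python3 lat.py; python3 - <<'E'
from edge import *
import cv2
w=np.load("w.npz");K,T=w["K"],w["T"]; g=cv2.imread("pics/w_last.png",0)
def pr(x,y,z):
    P=np.array([*j2w(x,y),z]); q=K@(T[:3,:3].T@(P-T[:3,3])); return np.round(q[:2]/q[2],1)
for z in(.042,.048): print(z,"rear",pr(0,-.01,z),"front",pr(-.02,.13,z),"left",pr(-.068,.0,z),pr(-.068,.1,z))
u,v=pr(0,-.01,.042).astype(int); print("rear col",v-12,g[v-12:v+12,u-25].tolist())
u,v=pr(-.03,.13,.042).astype(int); print("front col",v-12,g[max(v-12,0):v+12,u-25].tolist())
for yy in (.0,.105):
    u,v=pr(-.068,yy,.042).astype(int); print("left row",u-12,g[v,u-12:u+12].tolist())
E
```

```text
t 14.7 pos [0.6165, -0.1018, 0.2334] tipz 0.2144 jig [0.0934, -0.0037] tooly rel jigx deg 0.01 tilt [-0.0, 0.0] F [-0.2, -0.8, 0.3] w 0.0 q [-0.2, 0.26, 1.89, -0.0, 0.99, -0.07]
latch 0.85 [226.0, 127.0, 349.0, 156.0] mean [0.066 0.059] angle 1.589 maxr 0.08
  rect 66 60 91 21 1.4
latch_pin 0.88 [229.0, 126.0, 350.0, 160.0] mean [0.065 0.059] angle 1.588 maxr 0.08
  rect 65 60 91 21 1.7
0.042 rear [212.6 227.4] front [174.6  45.8] left [129.7 215.5] [115.7  87.8]
0.048 rear [210.7 229. ] front [171.9  44.1] left [126.4 216.9] [111.9  86.9]
rear col 215 [37, 36, 36, 37, 36, 37, 35, 37, 41, 41, 39, 64, 78, 78, 76, 76, 79, 73, 74, 70, 71, 72, 73, 71]
front col 33 [255, 255, 255, 255, 255, 255, 255, 255, 255, 255, 255, 97, 74, 78, 80, 84, 79, 80, 76, 74, 79, 75, 77, 80]
left row 117 [111, 124, 125, 126, 126, 124, 124, 124, 125, 125, 113, 84, 31, 32, 38, 39, 31, 36, 39, 34, 39, 33, 37, 34]
left row 102 [226, 232, 233, 231, 233, 234, 234, 232, 234, 236, 193, 54, 171, 255, 255, 255, 255, 255, 57, 70, 73, 76, 71, 77]
```

Latch at about 1.58 rad, board seated, robot clear.

```bash
python3 -c "
from station import job
print(job.finish_job())"
```

```text
the job is handed in; nothing more can be done
None
```

The board is pushed home and flat in the notches, the latch bar lies across it at about 1.59 rad, nothing else was moved, and the job was handed in at about 15 s with the arm clear.

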